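# Put the throwing gauge and trimming tool back in their foam pockets

## Task

Put the two pottery tools lying on the table, the wooden cross-shaped throwing gauge and the trimming tool with the steel loop, back into the sloping foam stand: each goes into the pocket cut to its own outline and must be pressed down until it lies fully home on the pocket floor along its whole length. Then let go, and leave the pot, the bowl and the jar where they stand.

Things in the scene. Friction and masses are not known exactly. Their poses are not given: they have to be found in the camera images.
- foam: Grey foam slab, 200 mm (x) by 270 mm (y), in a 10 mm plywood rim, on a fixed stand, sloping 30 degrees lectern-like, low edge towards the robot. x runs up the slope, y to the left as seen from the robot, z square out of the face. Origin: centre of the case's underside; face at z = 28 mm. Two pockets, dark floor at z = 14 mm, 14 mm deep, fit the tools with 1.5 mm clearance, bevelled 3 mm.
- gauge_pocket (a point): Centre of the gauge's pocket floor, at foam (0, -70, 14) mm, axes as foam. The gauge's origin and axes coincide with it when home. Cross-shaped, 153 mm long, 21 mm wide; cross cut 35 mm up the slope, longer to +y. Springy foam bulges on both side walls, within 12 mm of this point along x, squeeze the stem: pressing it home takes about 5 to 8 N, and they then hold it.
- gauge_pocket_head (a point): Point on the floor of the gauge's pocket, 65 mm up the slope from its centre; the same axes as foam.
- gauge_pocket_tail (a point): Point on the floor of the gauge's pocket, 65 mm down the slope from its centre; the same axes as foam.
- trimmer_pocket (a point): Centre of the trimming tool's pocket floor, at foam (0, 70, 14) mm, axes as foam. The tool's origin and axes coincide with it when home. 25 mm wide from x = -66.5, then 47 mm wide from x = 43.5 to 85.5 mm for the loop. Springy foam bulges on both side walls, within 12 mm of this point along x, squeeze the handle: pressing it home takes about 5 to 8 N, and they then hold it.
- trimmer_pocket_head (a point): Point on the floor of the trimming tool's pocket, 75 mm up the slope from its centre; the same axes as foam.
- trimmer_pocket_tail (a point): Point on the floor of the trimming tool's pocket, 55 mm down the slope from its centre; the same axes as foam.
- gauge: Pale wooden throwing gauge, a cross, about 80 g, lying flat on the table. Stem 150 mm along x (-75 to 75), 18 mm wide, 28 mm high; crossbar 14 mm wide, 14 mm high, centred at x = 35, from y = -30 to 50 mm. Origin: centre of the stem's underside; z up. Grip the stem across its 18 mm at the origin. Home, it stands 14 mm proud of the foam.
- gauge_head (a point): Point on the underside of the gauge's stem, 65 mm from its origin along +x (crossbar end).
- gauge_tail (a point): Point on the underside of the gauge's stem, 65 mm from its origin along -x.
- trimmer: Trimming tool, about 100 g, lying flat on the table: brown wooden handle along x from -65 to 45 mm, 22 mm wide, 28 mm high, then a triangular steel loop 12.5 mm high, widening to 44 mm at x = 84 mm. Origin: on the handle's underside, 65 mm from its butt; z up. Grip the handle across its 22 mm at the origin. Home, it stands 14 mm proud of the foam.
- trimmer_head (a point): Point under the loop, 75 mm from the trimming tool's origin along +x.
- trimmer_tail (a point): Point on the handle's underside, 55 mm from the trimming tool's origin along -x (butt end).
- pot: Terracotta pot, about 96 mm across and 92 mm high, standing on the table; origin at the centre of its foot. Leave alone.
- bowl: White bowl, 120 mm across and 50 mm high, standing on the table; origin at the centre of its foot. Leave alone.
- glaze_jar: White closed jar, 64 mm across and 85 mm high, standing on the table; origin at the centre of its foot. Leave alone.

How it is judged:
At the end, for the whole second after the job is handed in: Both tools lie in their own pockets: head and tail points of each within 6 mm of the pocket's head and tail points and no more than 3 mm above its floor, at rest and let go (distance between gauge_head and gauge_pocket_head below 0.006 m and z of gauge_head in the frame of gauge_pocket_head below 0.003 m and distance between gauge_tail and gauge_pocket_tail below 0.006 m and z of gauge_tail in the frame of gauge_pocket_tail below 0.003 m and linear speed of each of gauge, trimmer below 0.02 m/s and distance between trimmer_head and trimmer_pocket_head below 0.006 m and z of trimmer_head in the frame of trimmer_pocket_head below 0.003 m and distance between trimmer_tail and trimmer_pocket_tail below 0.006 m and z of trimmer_tail in the frame of trimmer_pocket_tail below 0.003 m); the robot touches nothing.
It fails at once if the pot is moved more than 30 mm or tipped over (distance of pot from where it was at the start of the episode above 0.03 m or angle between pot's own z axis and vertical above 0.35 rad).
It fails at once if the bowl is moved more than 30 mm or tipped over (distance of bowl from where it was at the start of the episode above 0.03 m or angle between bowl's own z axis and vertical above 0.35 rad).
It fails at once if the glaze jar is moved more than 30 mm or tipped over (distance of glaze_jar from where it was at the start of the episode above 0.03 m or angle between glaze_jar's own z axis and vertical above 0.35 rad).
It also fails if it takes over 64 s, if anything falls off the work surface, if the arm or the gripper's body presses on something with over 40 N, if the wrist force passes 120 N, or if a joint passes its speed limit or range.

## Robot

A 7-joint arm with a two-finger parallel gripper is mounted at the origin on the work surface. World frame = base frame: x ahead of the robot, y to its left, z up, the work surface at z = 0. Lengths are in m, angles in rad, forces in N, time in s.
With the tool pointing down it reaches from about 0.4 to 0.9 m from the base axis. Payload 5.6 kg.
Tool frame: the origin (TCP) lies midway between the tips of the shut fingers; the grasp point (between the pads) lies 19 mm behind it (robot.hold_point_z is the distance from the TCP to the grasp point, in m); z points along the fingers, y is the line along which they close (so a half turn about z gives the same grasp; the last joint's range is limited). The gripper opens to 92 mm and grips with 3 to 60 N. Pads are 20 mm wide; open, the fingers measure 128 mm over their backs; the gripper's body (75 mm by 189 mm) begins 69 mm behind the grasp point.
Start: joints at [1.107, 0.468, -0.012, 1.603, 0.006, 1.071, -0.056], TCP at [0.265, -0.593, 0.215] pointing down, gripper open.
Joint ranges: [-2.53, 2.53], [-0.31, 2.02], [-1.57, 1.55], [0.28, 2.44], [-1.29, 4.43], [0.15, 1.84], [-2.92, 2.92]. Speed limits (rad/s): [2.57, 2.57, 3.14, 3.14, 3.14, 3.14, 3.14].

## Interface

Orientations are given as a unit quaternion [w, x, y, z].
In Python, from bench import robot gives the robot as it stands.
- The arm moves only by the tool drive_tool, never from a script. Its argument "motion" is a list of rows, each an object of numbers: "dx", "dy", "dz": the shift along the tool's x, y, z in m; "twist": the turn about the tool's z in degrees; "jaw": the opening, from -1 (shut) to 1 (fully open). In form: [{"dx": .., "dy": .., "dz": .., "twist": .., "jaw": ..}, ...]. A call has 1 to 8 rows; each row is the pose to reach, as a shift and turn from the pose commanded when the call began, along the tool's axes at that moment; what a row does not reach only later rows make up. A row lasts 1/12 s, in which the tool goes at most 41.7 mm and 7.16 degrees, less where a joint would pass 70% of its speed; a pose out of reach is approached as far as the arm can. A call with a gripper value outside its range is refused whole. The fingers move at their own pace and stop on an object; "force" is the grip in N (left out, the last holds). Time passes only in rows, so rows that repeat a pose let the fingers close. It gives the time, the measured TCP pose, the force, the opening and the grip force at its end, in the units of the state.
- robot.observe(): the state, without advancing time (a new reading comes with each control period).
- robot.capture(name): name is "side" or "top"; returns (picture, depth): 420x560x3 uint8, blue, green, red; 420x560 float32, m along the optical axis (not along the pixel's ray), 0 where there is no reading.
- robot.get_calibration(name): a dict with "fovy" (degrees; the focal length in pixels is half the picture's height over the tangent of half this angle, whatever the lens; pixels are square), "cx", "cy" (the principal point, pixels), "rvec" (rotation vector, rad) and "tvec" (3), from world to camera coordinates, as OpenCV has them. Camera axes: x right, y down, z forward; pixel columns grow to the right and rows downward; lengths in m; the calibration is good to about 2 mm. A picture is of the moment at which its call begins. get_calibration takes no time and is no camera call.
- robot.close_job(): hands the job in; it is judged then, once.
The state is a dict: "t": time; "q": joint angles; "qd": joint speeds; "effort": joint torques, N m; "ee_pos": TCP position; "tool_rot": TCP orientation; "ft_force": force on the tool from outside, world axes, zero at the start; "ft_torque": the same for the moment, N m; "grip_width": finger opening in m; "grasp_force": force on a finger pad.
Only numpy, scipy, OpenCV 4.12 (cv2) and the standard library are available. Lean on these libraries where they do the work, as an engineer would, in place of code of your own. Each camera call takes 0.05 s, during which the arm holds its last target. There are 200 camera calls.

## Working session

There is one attempt and no reset: what is moved stays moved. The work goes in short steps, Python scripts to look and compute and a tool call to move; the robot and the scene stay as the last step left them, time stands still between calls to the robot, and variables do not carry over. Pictures are saved under pics/ and viewed, at most 10 in all, crops included, and the job is handed in when it is done.

Besides the shell and the picture viewer there is one more tool, called as name([rows], argument=value, ...), one row to a line, values as JSON. drive_tool: Moves the arm, as the interface text tells. Its arguments: {"type":"object","properties":{"motion":{"type":"array","items":{"type":"object","properties":{"dx":{"type":"number"},"dy":{"type":"number"},"dz":{"type":"number"},"twist":{"type":"number"},"jaw":{"type":"number"}}}},"force":{"type":"number"}},"required":["motion"]}

```bash
ls; mkdir -p pics; cat > h.py <<'E'
import numpy as np,cv2
from bench import robot
def cal(n):
    c=robot.get_calibration(n); R=cv2.Rodrigues(np.array(c['rvec'],float))[0]; t=np.array(c['tvec'],float).ravel()
    return 210/np.tan(np.radians(c['fovy'])/2),c['cx'],c['cy'],R,t
def cloud(n,d):
    f,cx,cy,R,t=cal(n); v,u=np.mgrid[:420,:560]
    p=np.stack([(u-cx)/f*d,(v-cy)/f*d,d],-1)
    return (p-t)@R
def ray(n,u,v,z):
    f,cx,cy,R,t=cal(n); o=-R.T@t; r=R.T@np.array([(u-cx)/f,(v-cy)/f,1]); return o+r*(z-o[2])/r[2]
E
python3 - <<'E'
from h import *
for n in ['top','side']:
    p,d=robot.capture(n); cv2.imwrite(f'pics/{n}0.png',p); np.savez(f'{n}0.npz',p=p,d=d)
    f,cx,cy,R,t=cal(n); print(n,f,cx,cy,-R.T@t,R[2],robot.get_calibration(n))
print(robot.observe())
E
```

```text
pics
top 382.36900622825095 274.7339956418407 202.26384696510783 [0.48771748 0.04110062 1.07063595] [ 0.08511819 -0.00327838 -0.99636547] {'fovy': 57.55185849975569, 'cx': 274.7339956418407, 'cy': 202.26384696510783, 'rvec': array([ 2.20848893, -2.1510744 ,  0.09769484]), 'tvec': array([0.02244805, 0.57787541, 1.02536581])}
side 442.8262384438531 285.5184747200679 209.48576687979988 [ 0.35741099 -0.64797178  0.96795121] [ 0.18125157  0.60759168 -0.77329181] {'fovy': 50.74310832925054, 'cx': 285.5184747200679, 'cy': 209.48576687979988, 'rvec': array([ 2.43355462, -0.35335355,  0.12766704]), 'tvec': array([-0.52805037,  0.2117726 ,  1.0774297 ])}
{'t': 0.1, 'q': array([ 1.10697973,  0.46828874, -0.01159609,  1.60351458,  0.00599611,
        1.07140317, -0.05628451]), 'qd': array([ 0.00158932, -0.00068962,  0.00038302, -0.00278947, -0.00050372,
        0.00100902,  0.00071492]), 'effort': array([ 1.31001736e-03, -5.21646452e+01, -1.26653683e-02, -2.44365764e+01,
       -5.68025687e-02,  1.40436456e-02,  8.91900117e-05]), 'ee_pos': array([ 0.26525252, -0.59284605,  0.21374286]), 'tool_rot': array([-7.58376550e-04,  9.77951359e-01,  2.08831310e-01, -2.20310285e-04]), 'ft_force': array([-0.39724551,  1.08921188, -0.34994121]), 'ft_torque': array([-0.02771609,  0.01834143,  0.02554677]), 'grasp_force': 0.0, 'grip_width': 0.09234910324049628}
```

View pics/top0.png

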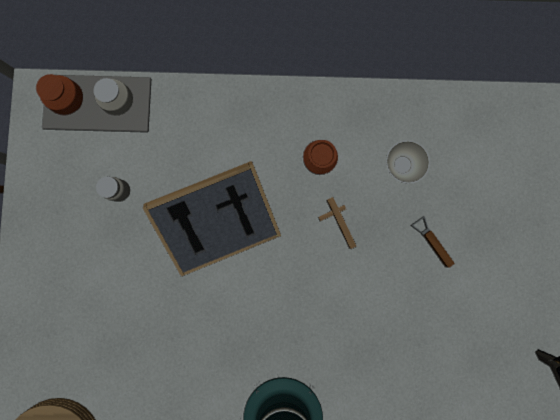

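View pics/side0.png

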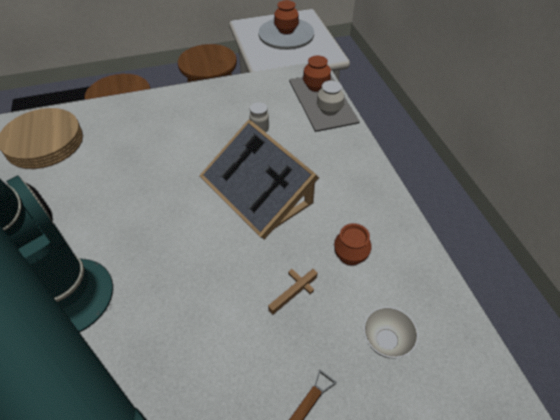

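The top view shows the foam around (210,220), the gauge around (341,225) and the trimmer around (435,243). The pot is at (320,157), the bowl at (407,160) and the jar at (113,188). In the side view the gauge is at (293,290) and the trimmer at (312,400), partly cut off. The tool can't tilt, so each tool will have to pivot in the grip on the slope.

```bash
cat > meas.py <<'E'
from h import *
z=np.load('top0.npz'); p,d=z['p'],z['d']; P=cloud('top',d)
hsv=cv2.cvtColor(p,cv2.COLOR_BGR2HSV)
f,cx,cy,R,t=cal('top')
print('table z',[np.round(P[v,u],4) for v,u in [(300,300),(200,290),(250,400)]])
def comp(m,box):
    x0,y0,x1,y1=box; k=np.zeros_like(m); k[y0:y1,x0:x1]=m[y0:y1,x0:x1]; 
    n,l,s,c=cv2.connectedComponentsWithStats(k.astype(np.uint8)); i=1+np.argmax(s[1:,4]); return l==i
wood=((hsv[...,0]<25)&(hsv[...,1]>70))
for nm,box in [('gauge',(310,185,365,255)),('trim',(405,210,465,275))]:
    m=comp(wood|(P[...,2]>.018),box); q=P[m]; print(nm,m.sum(),'z pct',np.percentile(q[:,2],[5,50,95]).round(4))
    v,u=np.nonzero(m&(P[...,2]>.02)|m&False); 
    w=np.array([ray('top',a,b,.028)[:2] for a,b in zip(u,v)])
    r=cv2.minAreaRect(w.astype(np.float32)*1000); print(r)
# foam plane
m=np.zeros(p.shape[:2],bool); cv2.fillPoly(k:=np.zeros(p.shape[:2],np.uint8),[np.array([[152,208],[249,170],[272,232],[187,268]])],1)
fm=(k>0)&(hsv[...,2]>40)&(hsv[...,1]<100); q=P[fm]; 
for _ in range(4):
    c=q.mean(0); n=np.linalg.svd(q-c,full_matrices=False)[2][2]; n*=np.sign(n[2]); e=(q-c)@n; q=q[abs(e)<2*e.std()+1e-4]
print('foam c',c,'n',n,'tilt',np.degrees(np.arccos(n[2])),'yaw',np.degrees(np.arctan2(-n[1],-n[0])),e.std(),len(q))
np.savez('foam.npz',c=c,n=n)
print(hsv[200:240:8,170:250:8,2])
big=cv2.resize(p[150:290,130:290],None,fx=5,fy=5,interpolation=cv2.INTER_CUBIC)[:600,:800]
b2=cv2.resize(p[180:280,305:465],None,fx=5,fy=5,interpolation=cv2.INTER_CUBIC)
cv2.imwrite('pics/c1.png',cv2.convertScaleAbs(b2,alpha=1.6))
E
python3 meas.py
```

```text
table z [array([ 0.3115, -0.0389,  0.0014]), array([ 0.5869, -0.0053, -0.0025]), array([ 0.4551, -0.3144,  0.001 ])]
gauge 483 z pct [0.0134 0.0273 0.0312]
((524.8914184570312, -142.3022918701172), (149.12704467773438, 24.261865615844727), 26.367992401123047)
trim 386 z pct [0.0176 0.0277 0.0308]
((462.09478759765625, -411.0711669921875), (110.69779205322266, 23.687515258789062), 35.68133544921875)
foam c [0.52211153 0.18718629 0.09160874] n [-0.45915823 -0.19959936  0.8656407 ] tilt 30.044054921652695 yaw 23.494928781604873 0.0013993700602563171 5101
[[95 57 56 57 58 54 55 41 10 47]
 [ 7 11  9 55 56 60 16 60 40 21]
 [43 13 14 56 61 57 55 56 57 12]
 [58 56 10 58 61 56 57 59 57 20]
 [58 57 22 24 60 59 60 60 59 59]]
```

View pics/c1.png

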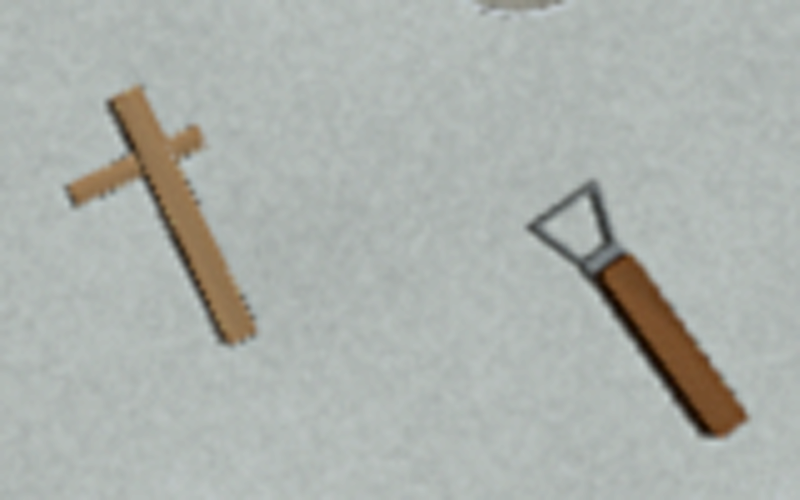

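The crop confirms both heads point up and left. The gauge's longer crossbar arm is on the left (+y), which matches the foam's sense. Gauge origin is about (0.525,-0.142) at yaw 26.4°, and trimmer origin about (0.470,-0.405) at yaw 35.7°. Next I'll get the foam frame from the rim and the pockets.

```bash
cat > foam.py <<'E'
from h import *
from meas import comp
F=np.load('foam.npz'); c,n=F['c'],F['n']
def onplane(name,m,off=0):
    f,cx,cy,R,t=cal(name); o=-R.T@t; v,u=np.nonzero(m); r=np.stack([(u-cx)/f,(v-cy)/f,np.ones(len(u))],-1)@R
    return o+r*(((c+off*n-o)@n)/(r@n))[:,None]
ey0=np.cross([0,0,1],-n); ey0=np.array([n[1],-n[0],0]); ey0/=np.linalg.norm(ey0); ey0*=np.sign(ey0[1])
ex0=np.cross(ey0,n); print('ex',ex0)
for name,box,ctr in [('top',(135,155,290,285),None),('side',(195,115,325,240),None)]:
    z=np.load(name+'0.npz'); p=z['p']; P=cloud(name,z['d']); hsv=cv2.cvtColor(p,cv2.COLOR_BGR2HSV)
    near=abs((P-c)@n)<.012
    print(name,'plane err',np.median(((P-c)@n)[near&(abs((P-c)@ex0)<.09)&(abs((P-c)@ey0)<.12)]))
    m=comp(near&(P[...,2]>.02),box)
    q=onplane(name,m); xy=np.stack([(q-c)@ex0,(q-c)@ey0],-1)*1000
    print('rim rect',cv2.minAreaRect(xy.astype(np.float32)))
    inn=(abs((P-c)@ex0)<.11)&(abs((P-c)@ey0)<.14)
    dk=(hsv[...,2]<32)&inn
    nn,l,s,_=cv2.connectedComponentsWithStats(dk.astype(np.uint8))
    for i in range(1,nn):
        if s[i,4]>100:
            k=l==i; q=onplane(name,k,-.014); xy=np.stack([(q-c)@ex0,(q-c)@ey0],-1)*1000
            print('dark floor',s[i],xy.min(0),xy.max(0)); 
            st=xy[(xy[:,0]<np.median(xy[:,0]))]; pf=np.polyfit(st[:,0],st[:,1],1); print('  stem y at 0',pf[1],'slope',pf[0], 'width',np.std(st[:,1]-np.polyval(pf,st[:,0]))*12**.5)
E
python3 foam.py | tail -20
```

```text
((462.09478759765625, -411.0711669921875), (110.69779205322266, 23.687515258789062), 35.68133544921875)
foam c [0.52211153 0.18718629 0.09160874] n [-0.45915823 -0.19959936  0.8656407 ] tilt 30.044054921652695 yaw 23.494928781604873 0.0013993700602563171 5101
[[95 57 56 57 58 54 55 41 10 47]
 [ 7 11  9 55 56 60 16 60 40 21]
 [43 13 14 56 61 57 55 56 57 12]
 [58 56 10 58 61 56 57 59 57 20]
 [58 57 22 24 60 59 60 60 59 59]]
ex [0.79387507 0.34510316 0.50066574]
top plane err -0.00017713838273882316
rim rect ((-3.5837326049804688, 4.8473663330078125), (223.5584716796875, 289.3663635253906), 0.09090957790613174)
dark floor [216 185  38  50 506] [-81.79544502 -96.04906566] [ 66.79933818 -13.5232044 ]
  stem y at 0 -65.0708677680317 slope -0.0004901517135943459 width 19.601777912390325
dark floor [167 201  37  52 622] [-72.16461042  53.63362306] [ 76.01432768 100.55513223]
  stem y at 0 76.56532797332294 slope 0.0004389584969877775 width 24.265456455242074
side plane err 0.0004276076638262427
rim rect ((-7.266532897949219, -0.9109649658203125), (219.746337890625, 297.4866027832031), 0.008938218466937542)
dark floor [224 136  39  43 293] [-70.34076924  61.99543105] [77.8857669  99.54084903]
  stem y at 0 80.75295652251118 slope 0.008230602818172738 width 14.453822551042126
dark floor [252 168  38  43 303] [-79.91179525 -88.48044871] [ 67.87157959 -12.90454657]
  stem y at 0 -59.77269323241773 slope 0.020308040133267157 width 22.25564700265002
```

```bash
cat > go.py <<'E'
import sys
from h import *
from scipy.spatial.transform import Rotation as Rn
F=np.load('foam.npz'); n=F['n']; c=F['c']
ey=np.array([n[1],-n[0],0]); ey/=np.linalg.norm(ey); ey*=np.sign(ey[1]); ex=np.cross(ey,n)
O=c-.005*ex+.005*ey   # face centre
YAW=np.degrees(np.arctan2(ex[1],ex[0]))
def fp(x,y,z): return O+(x*ex+y*ey+z*n)/1000   # mm, z above face
def go(p,yaw):
    s=robot.observe(); w,x,y,zz=s['tool_rot']; R=Rn.from_quat([x,y,zz,w]).as_matrix()
    d=R.T@(np.array(p)-s['ee_pos']); psi=np.degrees(np.arctan2(R[1,0],R[0,0]))
    tw=-((yaw-psi+90)%180-90)
    print('shift mm',(d*1000).round(1),'twist',round(tw,1),'| tcp',s['ee_pos'].round(4),'psi',round(psi,1),'tilt z',R[:,2].round(3),'q7',s['q'][6].round(2),'F',s['ft_force'].round(1),'gw',round(s['grip_width'],4),'t',s['t'])
E
python3 -c "
from go import *
print(O,YAW,fp(0,70,0),fp(0,-70,0)); go([.470,-.405,.08],35.7)
"
```

```text
[0.51614881 0.19004625 0.08910541] 23.494928781604877 [0.48824206 0.25424293 0.08910541] [0.54405556 0.12584958 0.08910541]
shift mm [263.6 -87.6 133.9] twist -11.6 | tcp [ 0.2653 -0.5928  0.2137] psi 24.1 tilt z [-0.001  0.001 -1.   ] q7 -0.06 F [-0.4  1.1 -0.3] gw 0.0923 t 0.1
```

drive_tool([
  {"dx":0.037,"dy":-0.012,"dz":0,"twist":-4},
  {"dx":0.074,"dy":-0.025,"dz":0.01,"twist":-8},
  {"dx":0.111,"dy":-0.037,"dz":0.03,"twist":-11.6},
  {"dx":0.148,"dy":-0.05,"dz":0.05,"twist":-11.6},
  {"dx":0.185,"dy":-0.062,"dz":0.07,"twist":-11.6},
  {"dx":0.222,"dy":-0.075,"dz":0.09,"twist":-11.6},
  {"dx":0.255,"dy":-0.085,"dz":0.11,"twist":-11.6},
  {"dx":0.2636,"dy":-0.0876,"dz":0.134,"twist":-11.6},
])

```text
validation failed for argument at $.mo...
```

```bash
python3 -c "
from go import *
go([.470,-.405,.013],35.7)
"
```

```text
shift mm [263.6 -87.5 200.9] twist -11.6 | tcp [ 0.2653 -0.5928  0.2137] psi 24.1 tilt z [-0.001  0.001 -1.   ] q7 -0.06 F [-0.4  1.1 -0.3] gw 0.0923 t 0.1
```

drive_tool([
  {"dx":0.037,"dy":-0.012,"dz":0,"twist":-4,"jaw":0.2},
  {"dx":0.074,"dy":-0.025,"dz":0.01,"twist":-8,"jaw":0.2},
  {"dx":0.111,"dy":-0.037,"dz":0.03,"twist":-11.6,"jaw":0.2},
  {"dx":0.148,"dy":-0.05,"dz":0.05,"twist":-11.6,"jaw":0.2},
  {"dx":0.185,"dy":-0.062,"dz":0.07,"twist":-11.6,"jaw":0.2},
  {"dx":0.222,"dy":-0.075,"dz":0.09,"twist":-11.6,"jaw":0.2},
  {"dx":0.255,"dy":-0.085,"dz":0.11,"twist":-11.6,"jaw":0.2},
  {"dx":0.2636,"dy":-0.0876,"dz":0.134,"twist":-11.6,"jaw":0.2},
])

```text
t: 0.77
ee_pos: [0.4757, -0.4011, 0.0808]
tool_rot: [0.0, 0.951, 0.31, 0.002]
ft_force: [1.3, 0.4, 0.3]
grip_width: 0.0551
grasp_force: 0.0
```

```bash
python3 -c "
from go import *
go([.470,-.405,.013],35.7)
"
```

```text
shift mm [-7.2 -0.3 67.8] twist 0.4 | tcp [ 0.4757 -0.4011  0.0808] psi 36.1 tilt z [ 0.004  0.001 -1.   ] q7 -0.36 F [1.3 0.4 0.3] gw 0.0551 t 0.7667
```

drive_tool([
  {"dx":0,"dy":0,"dz":0.02,"twist":0,"jaw":0.2},
  {"dx":0,"dy":0,"dz":0.045,"twist":0,"jaw":0.2},
  {"dx":0,"dy":0,"dz":0.06,"twist":0,"jaw":0.2},
  {"dx":0,"dy":0,"dz":0.067,"twist":0,"jaw":0.2},
  {"dx":0,"dy":0,"dz":0.067,"twist":0,"jaw":0.2},
])

```text
t: 1.18
ee_pos: [0.4691, -0.4047, 0.0115]
tool_rot: [-0.002, 0.952, 0.307, -0.001]
ft_force: [-0.5, -0.1, -0.0]
grip_width: 0.0552
grasp_force: 0.0
```

```bash
python3 -c "
from go import *
go([.470,-.405,.013],35.7)
p,d=robot.capture('side'); cv2.imwrite('pics/s1.png',cv2.resize(p[280:420,220:420],None,fx=3,fy=3))
"
```

```text
shift mm [ 0.6  0.8 -1.5] twist 0.0 | tcp [ 0.4691 -0.4047  0.0115] psi 35.7 tilt z [-0.003  0.002 -1.   ] q7 -0.37 F [-0.5 -0.1 -0. ] gw 0.0552 t 1.1833
```

View pics/s1.png

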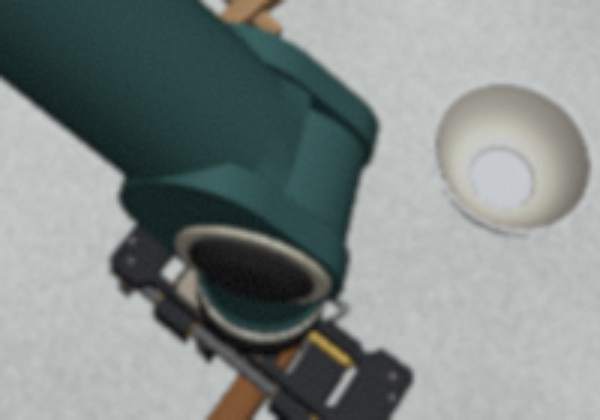

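The fingers straddle the handle, which is visible between the jaws near (265,380) in the crop. Closing on it now.

drive_tool([
  {"dx":0,"dy":0,"dz":0,"twist":0,"jaw":-1},
  {"dx":0,"dy":0,"dz":0,"twist":0,"jaw":-1},
  {"dx":0,"dy":0,"dz":0,"twist":0,"jaw":-1},
  {"dx":0,"dy":0,"dz":0,"twist":0,"jaw":-1},
  {"dx":0,"dy":0,"dz":0,"twist":0,"jaw":-1},
  {"dx":0,"dy":0,"dz":0,"twist":0,"jaw":-1},
  {"dx":0,"dy":0,"dz":-0.02,"twist":0,"jaw":-1},
  {"dx":0,"dy":0,"dz":-0.05,"twist":0,"jaw":-1},
], force=10)

```text
t: 1.9
ee_pos: [0.468, -0.4039, 0.0611]
tool_rot: [-0.003, 0.952, 0.307, -0.002]
ft_force: [0.0, -0.5, -0.0]
grip_width: 0.022
grasp_force: 10.0
```

```bash
python3 -c "
from go import *
go(fp(0,5,80),YAW)
"
```

```text
shift mm [ 347.5 -468.1  -94.7] twist 12.2 | tcp [ 0.468  -0.4039  0.0611] psi 35.7 tilt z [-0.006  0.005 -1.   ] q7 -0.36 F [ 0.  -0.5 -0. ] gw 0.022 t 1.9
```

drive_tool([
  {"dx":0.02,"dy":-0.027,"dz":-0.03,"twist":2,"jaw":-1},
  {"dx":0.04,"dy":-0.054,"dz":-0.06,"twist":4,"jaw":-1},
  {"dx":0.06,"dy":-0.081,"dz":-0.085,"twist":6,"jaw":-1},
  {"dx":0.08,"dy":-0.108,"dz":-0.105,"twist":8,"jaw":-1},
  {"dx":0.1,"dy":-0.135,"dz":-0.12,"twist":10,"jaw":-1},
  {"dx":0.12,"dy":-0.162,"dz":-0.13,"twist":12.2,"jaw":-1},
  {"dx":0.14,"dy":-0.189,"dz":-0.13,"twist":12.2,"jaw":-1},
  {"dx":0.16,"dy":-0.216,"dz":-0.13,"twist":12.2,"jaw":-1},
])

```text
t: 2.57
ee_pos: [0.4741, -0.1353, 0.1946]
tool_rot: [0.001, 0.979, 0.204, 0.001]
ft_force: [0.9, 0.8, -1.5]
grip_width: 0.022
grasp_force: 10.0
```

```bash
python3 -c "
from go import *
go(fp(0,5,120),YAW)
"
```

```text
shift mm [ 108.2 -286.6    1.4] twist 0.0 | tcp [ 0.4741 -0.1353  0.1946] psi 23.5 tilt z [ 0.002 -0.001 -1.   ] q7 -1.0 F [ 0.9  0.8 -1.5] gw 0.022 t 2.5667
```

drive_tool([
  {"dx":0.02,"dy":-0.036,"dz":0,"twist":0,"jaw":-1},
  {"dx":0.04,"dy":-0.072,"dz":0,"twist":0,"jaw":-1},
  {"dx":0.06,"dy":-0.108,"dz":0,"twist":0,"jaw":-1},
  {"dx":0.08,"dy":-0.144,"dz":0,"twist":0,"jaw":-1},
  {"dx":0.1,"dy":-0.18,"dz":0,"twist":0,"jaw":-1},
  {"dx":0.12,"dy":-0.216,"dz":0,"twist":0,"jaw":-1},
  {"dx":0.14,"dy":-0.252,"dz":0,"twist":0,"jaw":-1},
  {"dx":0.154,"dy":-0.286,"dz":0,"twist":0,"jaw":-1},
])

```text
t: 3.23
ee_pos: [0.5012, 0.1894, 0.1936]
tool_rot: [-0.0, 0.979, 0.204, 0.0]
ft_force: [1.0, 0.0, -1.1]
grip_width: 0.0221
grasp_force: 10.0
```

```bash
python3 -c "
from go import *
go(fp(0,5,12),YAW); go(fp(0,70,12),YAW)
"
```

```text
shift mm [ 7.9  0.3 94.1] twist 0.0 | tcp [0.5012 0.1894 0.1936] psi 23.5 tilt z [ 0.  0. -1.] q7 -1.7 F [ 1.   0.  -1.1] gw 0.0221 t 3.2333
shift mm [  8.  -64.7  94.1] twist 0.0 | tcp [0.5012 0.1894 0.1936] psi 23.5 tilt z [ 0.  0. -1.] q7 -1.7 F [ 1.   0.  -1.1] gw 0.0221 t 3.2333
```

drive_tool([
  {"dx":0.005,"dy":0,"dz":0.03,"twist":0,"jaw":-1},
  {"dx":0.005,"dy":0,"dz":0.04,"twist":0,"jaw":-1},
  {"dx":0.005,"dy":0,"dz":0.05,"twist":0,"jaw":-1},
  {"dx":0.005,"dy":0,"dz":0.06,"twist":0,"jaw":-1},
  {"dx":0.005,"dy":0,"dz":0.07,"twist":0,"jaw":-1},
  {"dx":0.005,"dy":0,"dz":0.08,"twist":0,"jaw":-1},
  {"dx":0.005,"dy":0,"dz":0.086,"twist":0,"jaw":-1},
  {"dx":0.005,"dy":0,"dz":0.09,"twist":0,"jaw":-1},
])

```text
t: 3.9
ee_pos: [0.5068, 0.1883, 0.1032]
tool_rot: [0.0, 0.979, 0.203, 0.001]
ft_force: [-0.8, -0.4, 0.4]
grip_width: 0.0219
grasp_force: 10.0
```

drive_tool([
  {"dx":0,"dy":0,"dz":0.002,"twist":0,"jaw":-1},
  {"dx":0,"dy":0,"dz":0.004,"twist":0,"jaw":-1},
  {"dx":0,"dy":0,"dz":0.004,"twist":0,"jaw":-1},
])

```text
t: 4.15
ee_pos: [0.5069, 0.1885, 0.1007]
tool_rot: [0.0, 0.979, 0.203, 0.001]
ft_force: [-1.3, -1.6, 5.4]
grip_width: 0.0222
grasp_force: 10.0
```

```bash
python3 -c "
from go import *
go(fp(0,5,12),YAW)
p,d=robot.capture('side'); cv2.imwrite('pics/s2.png',cv2.convertScaleAbs(cv2.resize(p[80:260,160:400],None,fx=3,fy=3),alpha=1.5))
"
```

```text
shift mm [ 3.1 -2.7  1.2] twist -0.0 | tcp [0.5069 0.1885 0.1007] psi 23.5 tilt z [ 0.002 -0.    -1.   ] q7 -1.76 F [-1.3 -1.6  5.4] gw 0.0222 t 4.15
```

View pics/s2.png

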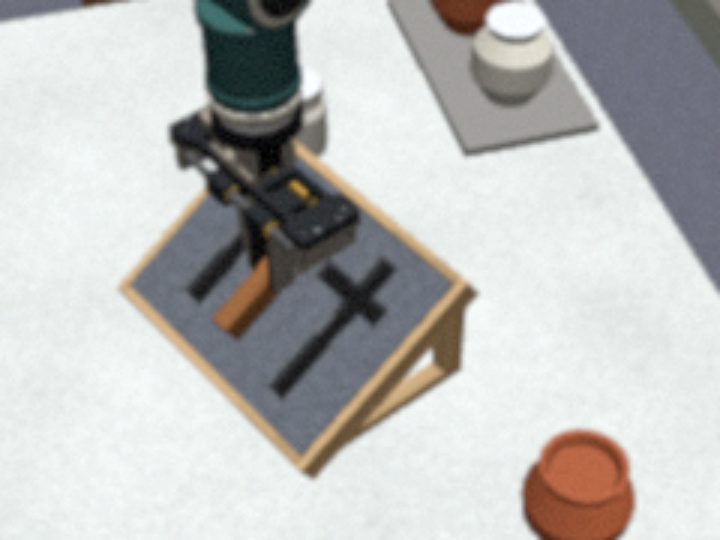

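The handle now lies flat on the foam slope, with its butt near (235,325), left of the gauge pocket, and the force is 5.4 N. I'll measure where its butt and centreline sit in the foam frame.

```bash
cat > tool.py <<'E'
from go import *
def measure(hz,lo=120):
  f={}
  for name in ['top','side']:
    p,d=robot.capture(name); P=cloud(name,d); hsv=cv2.cvtColor(p,cv2.COLOR_BGR2HSV)
    q=(P-O)*1000; X=np.stack([q@ex,q@ey,q@n],-1)
    m=(hsv[...,0]<25)&(hsv[...,1]>lo)&(abs(X[...,0])<95)&(abs(X[...,1])<125)&(abs(X[...,2]-hz)<5)
    m=cv2.morphologyEx(m.astype(np.uint8),cv2.MORPH_OPEN,np.ones((2,2)))>0
    if m.sum()<10: print(name,'few',m.sum()); continue
    fo,cx,cy,R,t=cal(name); o=-R.T@t; v,u=np.nonzero(m); r=np.stack([(u-cx)/fo,(v-cy)/fo,np.ones(len(u))],-1)@R
    w=o+r*(((O+hz/1000*n-o)@n)/(r@n))[:,None]; xy=np.stack([(w-O)@ex,(w-O)@ey],-1)*1000
    lowr=xy[xy[:,0]<np.percentile(xy[:,0],50)]
    print(name,m.sum(),'xmin',xy.min(0)[0].round(1),'p2',np.percentile(xy[:,0],2).round(1),'xmax',xy.max(0)[0].round(1),'y mid',((lowr[:,1].min()+lowr[:,1].max())/2).round(1),'width',np.ptp(lowr[:,1]).round(1),'z med',np.percentile(X[m][:,2],[10,50,90]).round(1),'rect',cv2.minAreaRect(xy.astype(np.float32)))
E
python3 -c "
from tool import *
measure(28); go(fp(0,5,12),YAW)"
```

```text
top 21 xmin -68.3 p2 -67.8 xmax -55.8 y mid -0.3 width 11.4 z med [-0.8 27.3 30.1] rect ((-61.55123519897461, -0.8249540328979492), (10.214983940124512, 14.506528854370117), 67.82168579101562)
side 159 xmin -66.0 p2 -63.8 xmax 7.0 y mid -4.6 width 22.3 z med [20.9 28.1 31.5] rect ((-28.64830780029297, -3.1308059692382812), (73.49234008789062, 26.606290817260742), 6.764246463775635)
shift mm [ 3.1 -2.7  1.2] twist -0.0 | tcp [0.5069 0.1885 0.1007] psi 23.5 tilt z [ 0.002 -0.    -1.   ] q7 -1.76 F [-0.8 -1.9  5.6] gw 0.022 t 4.3
```

drive_tool([
  {"dx":-0.003,"dy":0,"dz":-0.007,"twist":0,"jaw":-1},
  {"dx":-0.0053,"dy":0,"dz":-0.0131,"twist":0,"jaw":-1},
  {"dx":-0.0053,"dy":-0.02,"dz":-0.0131,"twist":0,"jaw":-1},
  {"dx":-0.0053,"dy":-0.045,"dz":-0.0131,"twist":0,"jaw":-1},
  {"dx":-0.0053,"dy":-0.062,"dz":-0.0131,"twist":0,"jaw":-1},
  {"dx":-0.0053,"dy":-0.068,"dz":-0.0131,"twist":0,"jaw":-1},
  {"dx":-0.0053,"dy":-0.068,"dz":-0.0131,"twist":0,"jaw":-1},
])

```text
t: 4.88
ee_pos: [0.4732, 0.2506, 0.1132]
tool_rot: [-0.0, 0.979, 0.205, 0.0]
ft_force: [0.2, -1.0, -1.1]
grip_width: 0.0217
grasp_force: 10.0
```

```bash
python3 -c "
from tool import *
go(fp(0,70,26),YAW); measure(42)
p,d=robot.capture('side'); a=p[100:230,180:340]
p,d=robot.capture('top'); b=p[150:280,130:290]
cv2.imwrite('pics/s3.png',cv2.convertScaleAbs(cv2.resize(np.hstack([a,b]),None,fx=2.5,fy=2.5,interpolation=cv2.INTER_CUBIC),alpha=1.6))
"
```

```text
shift mm [2.2 2.7 1.6] twist 0.2 | tcp [0.4732 0.2506 0.1132] psi 23.7 tilt z [ 0.     0.001 -1.   ] q7 -1.88 F [ 0.2 -1.  -1.1] gw 0.0217 t 4.8833
top 112 xmin -67.1 p2 -65.8 xmax -28.8 y mid 72.4 width 21.4 z med [36.7 41.4 43.5] rect ((-48.021270751953125, 71.69161987304688), (21.315834045410156, 38.1752815246582), 85.94180297851562)
side 162 xmin -63.9 p2 -63.4 xmax 6.7 y mid 61.5 width 25.0 z med [34.7 41.4 44.7] rect ((-27.953407287597656, 63.22392654418945), (73.23194885253906, 28.622760772705078), 7.926987171173096)
```

View pics/s3.png

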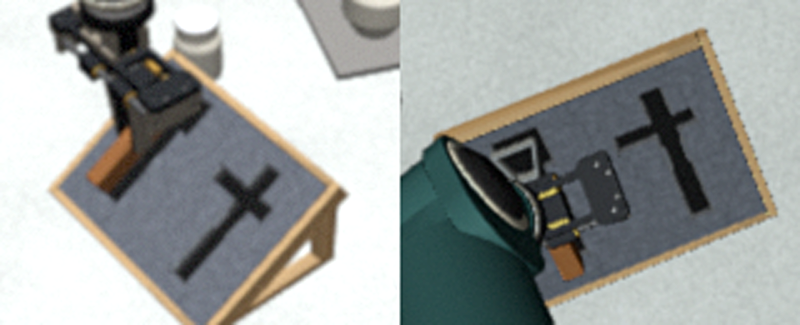

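The tool hovers parallel over its pocket with the loop over the wide end. The top-view centreline reads y=72.4, which agrees with the TCP's 72.7, so I'll correct by 2.5 mm and lower along the face normal.

drive_tool([
  {"dx":0.001,"dy":0.0025,"dz":0,"twist":0.2,"jaw":-1},
  {"dx":0.003,"dy":0.0025,"dz":0.004,"twist":0.2,"jaw":-1},
  {"dx":0.005,"dy":0.0025,"dz":0.008,"twist":0.2,"jaw":-1},
  {"dx":0.007,"dy":0.0025,"dz":0.012,"twist":0.2,"jaw":-1},
  {"dx":0.0085,"dy":0.0025,"dz":0.0145,"twist":0.2,"jaw":-1},
  {"dx":0.0095,"dy":0.0025,"dz":0.0165,"twist":0.2,"jaw":-1},
  {"dx":0.0095,"dy":0.0025,"dz":0.0165,"twist":0.2,"jaw":-1},
])

```text
t: 5.67
ee_pos: [0.4832, 0.2501, 0.096]
tool_rot: [0.001, 0.979, 0.202, -0.001]
ft_force: [-2.0, -2.6, 2.3]
grip_width: 0.022
grasp_force: 10.0
```

```bash
python3 -c "
from tool import *
go(fp(0,70,7),YAW); measure(23)
"
```

```text
shift mm [ 2.8 -1.8  0.8] twist -0.2 | tcp [0.4832 0.2501 0.096 ] psi 23.3 tilt z [-0.002 -0.001 -1.   ] q7 -1.89 F [-2.  -2.6  2.3] gw 0.022 t 5.6667
top 107 xmin -68.0 p2 -66.3 xmax -28.7 y mid 67.6 width 19.6 z med [18.  22.1 24.6] rect ((-48.379432678222656, 67.39630126953125), (19.422086715698242, 39.368919372558594), 88.99522399902344)
side 154 xmin -65.9 p2 -63.9 xmax 3.5 y mid 60.2 width 22.6 z med [16.2 22.5 25.9] rect ((-30.704570770263672, 59.78246307373047), (70.63680267333984, 26.441856384277344), 5.529031276702881)
```

It has sunk about 6 mm, past the bevel. I'll let go, rise, shut the fingers and press it home.

drive_tool([
  {"dx":0,"dy":0,"dz":0,"twist":0,"jaw":-0.2},
  {"dx":0,"dy":0,"dz":0,"twist":0,"jaw":-0.2},
  {"dx":0,"dy":0,"dz":0,"twist":0,"jaw":-0.2},
  {"dx":0,"dy":0,"dz":-0.02,"twist":0,"jaw":-0.2},
  {"dx":0,"dy":0,"dz":-0.05,"twist":0,"jaw":-1},
  {"dx":0,"dy":0,"dz":-0.05,"twist":0,"jaw":-1},
  {"dx":0,"dy":0,"dz":-0.05,"twist":0,"jaw":-1},
  {"dx":0,"dy":0,"dz":-0.05,"twist":0,"jaw":-1},
])

```text
t: 6.43
ee_pos: [0.4836, 0.2504, 0.1459]
tool_rot: [0.0, 0.979, 0.202, 0.0]
ft_force: [0.2, -0.4, 0.4]
grip_width: 0.012
grasp_force: 0.0
```

```bash
python3 -c "
from tool import *
for x in (0,-50,35): go(fp(x-8.7,69,19),YAW)
measure(22)
"
```

```text
shift mm [-11.2  -0.6  44.7] twist -0.2 | tcp [0.4836 0.2504 0.1459] psi 23.3 tilt z [ 0. -0. -1.] q7 -1.86 F [ 0.2 -0.4  0.4] gw 0.012 t 6.4333
shift mm [-54.5  -0.5  69.8] twist -0.2 | tcp [0.4836 0.2504 0.1459] psi 23.3 tilt z [ 0. -0. -1.] q7 -1.86 F [ 0.2 -0.4  0.4] gw 0.012 t 6.4333
shift mm [19.1 -0.7 27.2] twist -0.2 | tcp [0.4836 0.2504 0.1459] psi 23.3 tilt z [ 0. -0. -1.] q7 -1.86 F [ 0.2 -0.4  0.4] gw 0.012 t 6.4333
top 123 xmin -68.6 p2 -67.2 xmax -22.4 y mid 67.2 width 20.8 z med [15.9 22.  24.4] rect ((-45.47065734863281, 67.1324234008789), (20.65485382080078, 46.2584342956543), 89.5136489868164)
side 235 xmin -65.9 p2 -63.8 xmax 38.6 y mid 60.0 width 23.2 z med [13.5 21.4 25. ] rect ((-13.692428588867188, 59.90498733520508), (24.793834686279297, 104.46040344238281), 89.56780242919922)
```

drive_tool([
  {"dx":-0.019,"dy":0,"dz":0.015,"twist":0,"jaw":-1},
  {"dx":-0.0185,"dy":0,"dz":0.032,"twist":0,"jaw":-1},
  {"dx":-0.0165,"dy":0,"dz":0.0355,"twist":0,"jaw":-1},
  {"dx":-0.0145,"dy":0,"dz":0.039,"twist":0,"jaw":-1},
  {"dx":-0.0125,"dy":0,"dz":0.0425,"twist":0,"jaw":-1},
  {"dx":-0.0112,"dy":0,"dz":0.0447,"twist":0,"jaw":-1},
  {"dx":-0.0104,"dy":0,"dz":0.046,"twist":0,"jaw":-1},
  {"dx":-0.0104,"dy":0,"dz":0.046,"twist":0,"jaw":-1},
])

```text
t: 7.2
ee_pos: [0.4723, 0.2455, 0.0999]
tool_rot: [0.001, 0.979, 0.202, -0.003]
ft_force: [-6.3, -3.9, 5.6]
grip_width: 0.0006
grasp_force: 4.3
```

```bash
python3 -c "
from tool import *
go(fp(-8.7,69,19),YAW)
measure(14)
"
```

```text
shift mm [ 1.  -0.7 -1.3] twist -0.2 | tcp [0.4723 0.2455 0.0999] psi 23.3 tilt z [-0.005 -0.003 -1.   ] q7 -1.89 F [-6.3 -3.9  5.6] gw 0.0006 t 7.2
top 77 xmin -65.9 p2 -65.3 xmax 43.1 y mid 67.2 width 19.7 z med [11.1 14.  97. ] rect ((-11.440757751464844, 66.4238052368164), (19.58016014099121, 108.89817810058594), 89.05276489257812)
side 118 xmin -64.7 p2 -62.8 xmax 4.2 y mid 60.3 width 22.0 z med [ 6.1 12.7 16.3] rect ((-30.206525802612305, 59.930816650390625), (22.067554473876953, 69.20877075195312), 88.4864273071289)
```

drive_tool([
  {"dx":0.001,"dy":0,"dz":0.0017,"twist":0,"jaw":-1},
  {"dx":-0.004,"dy":0,"dz":-0.007,"twist":0,"jaw":-1},
  {"dx":-0.024,"dy":0,"dz":0.003,"twist":0,"jaw":-1},
  {"dx":-0.04,"dy":0,"dz":0.014,"twist":0,"jaw":-1},
  {"dx":-0.038,"dy":0,"dz":0.0175,"twist":0,"jaw":-1},
  {"dx":-0.0364,"dy":0,"dz":0.021,"twist":0,"jaw":-1},
  {"dx":-0.0354,"dy":0,"dz":0.0227,"twist":0,"jaw":-1},
  {"dx":-0.0354,"dy":0,"dz":0.0227,"twist":0,"jaw":-1},
])

```text
t: 7.97
ee_pos: [0.4405, 0.2319, 0.0791]
tool_rot: [0.001, 0.979, 0.202, -0.002]
ft_force: [-12.9, -7.3, 25.4]
grip_width: 0.0005
grasp_force: 14.4
```

drive_tool([
  {"dx":-0.005,"dy":0,"dz":-0.0087,"twist":0,"jaw":-1},
  {"dx":0.028,"dy":0,"dz":-0.027,"twist":0,"jaw":-1},
  {"dx":0.06,"dy":0,"dz":-0.0465,"twist":0,"jaw":-1},
  {"dx":0.063,"dy":0,"dz":-0.0475,"twist":0,"jaw":-1},
  {"dx":0.066,"dy":0,"dz":-0.0425,"twist":0,"jaw":-1},
  {"dx":0.0675,"dy":0,"dz":-0.039,"twist":0,"jaw":-1},
  {"dx":0.068,"dy":0,"dz":-0.0385,"twist":0,"jaw":-1},
  {"dx":0.068,"dy":0,"dz":-0.0385,"twist":0,"jaw":-1},
])

```text
t: 8.63
ee_pos: [0.5067, 0.2607, 0.1207]
tool_rot: [-0.0, 0.979, 0.202, 0.003]
ft_force: [-5.6, -3.9, 32.7]
grip_width: 0.001
grasp_force: 16.3
```

drive_tool([
  {"dx":-0.005,"dy":0,"dz":-0.01,"twist":0,"jaw":-1},
  {"dx":-0.01,"dy":0,"dz":-0.04,"twist":0,"jaw":-1},
  {"dx":-0.01,"dy":0.03,"dz":-0.07,"twist":0,"jaw":-1},
  {"dx":-0.01,"dy":0.06,"dz":-0.08,"twist":0,"jaw":-1},
  {"dx":-0.01,"dy":0.09,"dz":-0.08,"twist":0,"jaw":-1},
  {"dx":-0.01,"dy":0.12,"dz":-0.08,"twist":0,"jaw":-1},
  {"dx":-0.01,"dy":0.15,"dz":-0.08,"twist":0,"jaw":-1},
  {"dx":-0.01,"dy":0.185,"dz":-0.08,"twist":0,"jaw":-1},
])

```text
t: 9.3
ee_pos: [0.5674, 0.0849, 0.195]
tool_rot: [-0.0, 0.979, 0.203, -0.001]
ft_force: [0.6, 1.2, 0.1]
grip_width: 0.0002
grasp_force: 0.0
```

```bash
cat > height.py <<'E'
from tool import *
def prof(y0,w):
  for name in ['top','side']:
    p,d=robot.capture(name); P=cloud(name,d); q=(P-O)*1000; X=np.stack([q@ex,q@ey,q@n],-1); hsv=cv2.cvtColor(p,cv2.COLOR_BGR2HSV)
    fc=(abs(X[...,2])<4)&(abs(X[...,0])<90)&(abs(X[...,1])<20)&(hsv[...,2]>40); off=np.median(X[...,2][fc])
    print(name,'face',off.round(2),[(x,np.round(np.median(X[...,2][k])-off,1),k.sum()) for x in (-58,-40,-20,0,20,38,55,68) if (k:=(abs(X[...,0]-x)<8)&(abs(X[...,1]-y0)<w)&(hsv[...,2]>20)&(hsv[...,1]>110)).sum()>4])
E
python3 -c "
from height import *
prof(67.5,6); prof(61,5); measure(14); go([.525,-.142,.08],26.4)
"
```

```text
top face 0.09 [(-58, np.float64(13.8), np.int64(22)), (-40, np.float64(14.1), np.int64(25)), (-20, np.float64(14.7), np.int64(26)), (0, np.float64(14.1), np.int64(26)), (20, np.float64(14.4), np.int64(31)), (38, np.float64(13.1), np.int64(37))]
side face 0.6 [(-58, np.float64(13.7), np.int64(16)), (-40, np.float64(13.9), np.int64(19)), (-20, np.float64(14.1), np.int64(21)), (0, np.float64(14.9), np.int64(19)), (20, np.float64(14.7), np.int64(20)), (38, np.float64(13.3), np.int64(15))]
top face 0.18 [(-58, np.float64(12.4), np.int64(18)), (-40, np.float64(12.5), np.int64(25)), (-20, np.float64(13.1), np.int64(21)), (0, np.float64(12.7), np.int64(27)), (20, np.float64(11.9), np.int64(27)), (38, np.float64(11.9), np.int64(27))]
side face 0.66 [(-58, np.float64(11.7), np.int64(26)), (-40, np.float64(12.8), np.int64(30)), (-20, np.float64(12.4), np.int64(30)), (0, np.float64(12.1), np.int64(23)), (20, np.float64(11.9), np.int64(32)), (38, np.float64(12.4), np.int64(19))]
top 322 xmin -65.9 p2 -63.5 xmax 42.6 y mid 67.9 width 21.6 z med [11.  14.3 16.2] rect ((-11.655876159667969, 67.72933959960938), (108.47537231445312, 21.96127700805664), 0.061515312641859055)
side 243 xmin -64.8 p2 -62.7 xmax 40.3 y mid 59.2 width 24.9 z med [ 5.3 13.2 16.8] rect ((-12.268478393554688, 58.978607177734375), (25.04941177368164, 105.0360336303711), 89.80036163330078)
shift mm [-129.4  193.3  115.1] twist -3.0 | tcp [0.5671 0.0868 0.1952] psi 23.4 tilt z [-0.002  0.001 -1.   ] q7 -1.48 F [-0.7  1.  -0.5] gw 0.0007 t 9.6
```

The trimmer is home: 14 mm proud along the whole handle. Its seated pose puts the true foam origin about (-1,-2.2) mm from my estimate, so I'll apply that and fetch the gauge.

drive_tool([
  {"dx":-0.02,"dy":0.03,"dz":0,"twist":-3,"jaw":-0.6},
  {"dx":-0.04,"dy":0.06,"dz":0,"twist":-3,"jaw":0.2},
  {"dx":-0.06,"dy":0.09,"dz":0,"twist":-3,"jaw":0.2},
  {"dx":-0.08,"dy":0.12,"dz":0.02,"twist":-3,"jaw":0.2},
  {"dx":-0.1,"dy":0.15,"dz":0.05,"twist":-3,"jaw":0.2},
  {"dx":-0.12,"dy":0.18,"dz":0.08,"twist":-3,"jaw":0.2},
  {"dx":-0.1294,"dy":0.193,"dz":0.115,"twist":-3,"jaw":0.2},
  {"dx":-0.1294,"dy":0.193,"dz":0.115,"twist":-3,"jaw":0.2},
])

```text
t: 10.27
ee_pos: [0.5206, -0.1455, 0.0759]
tool_rot: [-0.001, 0.974, 0.226, -0.004]
ft_force: [-0.8, 1.3, -1.0]
grip_width: 0.0514
grasp_force: 0.0
```

drive_tool([
  {"dx":0,"dy":0,"dz":0,"twist":0,"jaw":0.2},
  {"dx":0,"dy":0,"dz":0,"twist":0,"jaw":0.2},
])

```text
t: 10.43
ee_pos: [0.5264, -0.1407, 0.0814]
tool_rot: [-0.001, 0.973, 0.229, 0.0]
ft_force: [-0.1, 1.2, 0.7]
grip_width: 0.0557
grasp_force: 0.0
```

```bash
sed -i 's/^O=c-.005\*ex+.005\*ey/O=c-.006*ex+.0028*ey/' go.py; python3 -c "
from go import *
go([.525,-.142,.013],26.4)
"
```

```text
shift mm [-1.9  0.6 68.4] twist 0.1 | tcp [ 0.5264 -0.1407  0.0814] psi 26.5 tilt z [ 0.     0.001 -1.   ] q7 -1.03 F [-0.1  1.2  0.7] gw 0.0557 t 10.4333
```

drive_tool([
  {"dx":0,"dy":0,"dz":0.02,"twist":0,"jaw":0.2},
  {"dx":0,"dy":0,"dz":0.045,"twist":0,"jaw":0.2},
  {"dx":0,"dy":0,"dz":0.06,"twist":0,"jaw":0.2},
  {"dx":0,"dy":0,"dz":0.067,"twist":0,"jaw":0.2},
  {"dx":0,"dy":0,"dz":0.067,"twist":0,"jaw":-1},
  {"dx":0,"dy":0,"dz":0.067,"twist":0,"jaw":-1},
  {"dx":0,"dy":0,"dz":0.067,"twist":0,"jaw":-1},
  {"dx":0,"dy":0,"dz":0.067,"twist":0,"jaw":-1},
], force=10)

```text
t: 11.1
ee_pos: [0.5268, -0.1429, 0.0155]
tool_rot: [0.001, 0.974, 0.228, 0.001]
ft_force: [-0.7, 1.3, -0.1]
grip_width: 0.0302
grasp_force: 0.0
```

drive_tool([
  {"dx":0,"dy":0,"dz":0,"twist":0,"jaw":-1},
  {"dx":0,"dy":0,"dz":0,"twist":0,"jaw":-1},
  {"dx":0,"dy":0,"dz":0,"twist":0,"jaw":-1},
  {"dx":0,"dy":0,"dz":-0.03,"twist":0,"jaw":-1},
  {"dx":0,"dy":0,"dz":-0.07,"twist":0,"jaw":-1},
  {"dx":0,"dy":0,"dz":-0.11,"twist":0,"jaw":-1},
  {"dx":0,"dy":0,"dz":-0.15,"twist":0,"jaw":-1},
  {"dx":0,"dy":0,"dz":-0.18,"twist":0,"jaw":-1},
])

```text
t: 11.77
ee_pos: [0.5259, -0.143, 0.1971]
tool_rot: [0.0, 0.974, 0.228, 0.001]
ft_force: [0.9, 0.5, -1.3]
grip_width: 0.0179
grasp_force: 10.0
```

```bash
python3 -c "
from go import *
go(fp(0,-8,12),YAW)
"
```

```text
shift mm [ 131.3 -293.2   98. ] twist 2.8 | tcp [ 0.5259 -0.143   0.1971] psi 26.3 tilt z [ 0.002 -0.    -1.   ] q7 -0.99 F [ 0.9  0.5 -1.3] gw 0.0179 t 11.7667
```

drive_tool([
  {"dx":0.016,"dy":-0.036,"dz":0,"twist":2.8,"jaw":-1},
  {"dx":0.032,"dy":-0.073,"dz":0,"twist":2.8,"jaw":-1},
  {"dx":0.048,"dy":-0.11,"dz":0,"twist":2.8,"jaw":-1},
  {"dx":0.064,"dy":-0.147,"dz":0,"twist":2.8,"jaw":-1},
  {"dx":0.08,"dy":-0.184,"dz":0,"twist":2.8,"jaw":-1},
  {"dx":0.096,"dy":-0.221,"dz":0,"twist":2.8,"jaw":-1},
  {"dx":0.112,"dy":-0.258,"dz":0,"twist":2.8,"jaw":-1},
  {"dx":0.131,"dy":-0.295,"dz":0,"twist":2.8,"jaw":-1},
])

```text
t: 12.43
ee_pos: [0.5111, 0.1809, 0.1939]
tool_rot: [0.0, 0.979, 0.203, -0.0]
ft_force: [0.9, -0.3, -0.2]
grip_width: 0.0181
grasp_force: 10.0
```

drive_tool([
  {"dx":0,"dy":-0.006,"dz":0.01,"twist":0,"jaw":-1},
  {"dx":0,"dy":-0.006,"dz":0.025,"twist":0,"jaw":-1},
  {"dx":0,"dy":-0.006,"dz":0.04,"twist":0,"jaw":-1},
  {"dx":0,"dy":-0.006,"dz":0.05,"twist":0,"jaw":-1},
  {"dx":0,"dy":-0.006,"dz":0.06,"twist":0,"jaw":-1},
  {"dx":0,"dy":-0.006,"dz":0.07,"twist":0,"jaw":-1},
  {"dx":0,"dy":-0.006,"dz":0.08,"twist":0,"jaw":-1},
  {"dx":0,"dy":-0.006,"dz":0.088,"twist":0,"jaw":-1},
])

```text
t: 13.1
ee_pos: [0.5103, 0.185, 0.1052]
tool_rot: [-0.0, 0.979, 0.204, 0.001]
ft_force: [-0.4, -0.3, 0.6]
grip_width: 0.0179
grasp_force: 10.0
```

```bash
python3 -c "
from go import *
go(fp(0,0,12),YAW)
"
```

```text
shift mm [ 0.5 -0.1  6.2] twist -0.0 | tcp [0.5103 0.185  0.1052] psi 23.5 tilt z [ 0.001  0.001 -1.   ] q7 -1.76 F [-0.4 -0.3  0.6] gw 0.0179 t 13.1
```

drive_tool([
  {"dx":0,"dy":0,"dz":0.003,"twist":0,"jaw":-1},
  {"dx":0,"dy":0,"dz":0.006,"twist":0,"jaw":-1},
  {"dx":0,"dy":0,"dz":0.006,"twist":0,"jaw":-1},
])

```text
t: 13.35
ee_pos: [0.5111, 0.1853, 0.1009]
tool_rot: [-0.0, 0.979, 0.204, 0.001]
ft_force: [-2.2, -0.6, 4.4]
grip_width: 0.0179
grasp_force: 10.0
```

```bash
python3 -c "
from tool import *
go(fp(0,0,12),YAW); measure(28,70)
"
```

```text
shift mm [-0.4 -0.1  1.9] twist -0.0 | tcp [0.5111 0.1853 0.1009] psi 23.5 tilt z [ 0.002  0.001 -1.   ] q7 -1.76 F [-2.2 -0.6  4.4] gw 0.0179 t 13.35
top 25 xmin -75.6 p2 -75.0 xmax -52.1 y mid -5.1 width 7.0 z med [ 0.  28.2 30. ] rect ((-63.83505630493164, -5.026093482971191), (23.49900245666504, 6.902186870574951), 1.016035795211792)
side 159 xmin -72.8 p2 -70.9 xmax 5.8 y mid -6.3 width 19.4 z med [21.2 27.6 31.1] rect ((-33.35369873046875, -6.308687210083008), (79.3289566040039, 21.56112289428711), 3.288896322250366)
```

drive_tool([
  {"dx":-0.0035,"dy":0,"dz":-0.006,"twist":0,"jaw":-1},
  {"dx":-0.007,"dy":0,"dz":-0.0121,"twist":0,"jaw":-1},
  {"dx":-0.007,"dy":0.02,"dz":-0.0121,"twist":0,"jaw":-1},
  {"dx":-0.007,"dy":0.045,"dz":-0.0121,"twist":0,"jaw":-1},
  {"dx":-0.007,"dy":0.064,"dz":-0.0121,"twist":0,"jaw":-1},
  {"dx":-0.007,"dy":0.07,"dz":-0.0121,"twist":0,"jaw":-1},
  {"dx":-0.007,"dy":0.07,"dz":-0.0121,"twist":0,"jaw":-1},
  {"dx":-0.007,"dy":0.07,"dz":-0.0121,"twist":0,"jaw":-1},
])

```text
t: 14.12
ee_pos: [0.531, 0.1187, 0.1123]
tool_rot: [-0.0, 0.979, 0.204, 0.0]
ft_force: [0.2, 2.0, -0.6]
grip_width: 0.0179
grasp_force: 10.0
```

```bash
python3 -c "
from tool import *
go(fp(0,-70,26),YAW); measure(42,70)
p,d=robot.capture('side'); a=p[100:230,180:340]
p,d=robot.capture('top'); b=p[150:280,130:290]
cv2.imwrite('pics/s4.png',cv2.convertScaleAbs(cv2.resize(np.hstack([a,b]),None,fx=2.5,fy=2.5,interpolation=cv2.INTER_CUBIC),alpha=1.6))
"
```

```text
shift mm [0.9 0.8 1.1] twist 0.0 | tcp [0.531  0.1187 0.1123] psi 23.5 tilt z [ 0.     0.001 -1.   ] q7 -1.62 F [ 0.2  2.  -0.6] gw 0.0179 t 14.1167
top few 0
side 189 xmin -75.5 p2 -73.7 xmax 7.4 y mid -75.0 width 20.8 z med [34.4 41.9 45. ] rect ((-33.86067199707031, -75.0255355834961), (83.21744537353516, 22.820310592651367), 2.330632209777832)
```

View pics/s4.png

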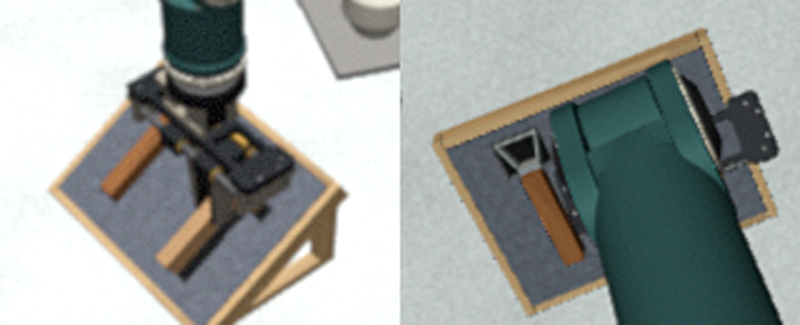

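The trimmer is seated in the left pocket, and the gauge hovers parallel over the right pocket in the side view. Lowering it along the normal.

drive_tool([
  {"dx":0.003,"dy":0.001,"dz":0.003,"twist":0,"jaw":-1},
  {"dx":0.005,"dy":0.001,"dz":0.007,"twist":0,"jaw":-1},
  {"dx":0.007,"dy":0.001,"dz":0.0105,"twist":0,"jaw":-1},
  {"dx":0.0085,"dy":0.001,"dz":0.013,"twist":0,"jaw":-1},
  {"dx":0.0095,"dy":0.001,"dz":0.0145,"twist":0,"jaw":-1},
  {"dx":0.0104,"dy":0.001,"dz":0.016,"twist":0,"jaw":-1},
  {"dx":0.0104,"dy":0.001,"dz":0.016,"twist":0,"jaw":-1},
])

```text
t: 14.9
ee_pos: [0.5403, 0.1216, 0.096]
tool_rot: [-0.0, 0.979, 0.204, -0.001]
ft_force: [-3.6, 0.2, 4.3]
grip_width: 0.0179
grasp_force: 10.0
```

```bash
python3 -c "
from tool import *
go(fp(0,-70,7),YAW); measure(22,70)
"
```

```text
shift mm [ 0.8 -0.2  1.4] twist 0.0 | tcp [0.5403 0.1216 0.096 ] psi 23.5 tilt z [-0.002 -0.    -1.   ] q7 -1.63 F [-3.6  0.2  4.3] gw 0.0179 t 14.9
top few 0
side 185 xmin -74.1 p2 -72.8 xmax 6.4 y mid -75.7 width 21.0 z med [14.8 23.1 26. ] rect ((-33.7947998046875, -75.33100891113281), (81.10456085205078, 23.902814865112305), 1.962538719177246)
```

drive_tool([
  {"dx":0,"dy":0,"dz":0,"twist":0,"jaw":-0.3},
  {"dx":0,"dy":0,"dz":0,"twist":0,"jaw":-0.3},
  {"dx":0,"dy":0,"dz":0,"twist":0,"jaw":-0.3},
  {"dx":0,"dy":0,"dz":-0.02,"twist":0,"jaw":-0.3},
  {"dx":0,"dy":0,"dz":-0.05,"twist":0,"jaw":-1},
  {"dx":0,"dy":0,"dz":-0.05,"twist":0,"jaw":-1},
  {"dx":0,"dy":0,"dz":-0.05,"twist":0,"jaw":-1},
  {"dx":0,"dy":0,"dz":-0.05,"twist":0,"jaw":-1},
])

```text
t: 15.67
ee_pos: [0.5413, 0.1209, 0.1458]
tool_rot: [0.0, 0.979, 0.204, 0.0]
ft_force: [0.0, -0.1, -0.5]
grip_width: 0.0072
grasp_force: 0.0
```

```bash
sed -i 's/hsv\[...,1\]>110/hsv[...,1]>70/' height.py; python3 -c "
from height import *
for x in (0,-50,50): go(fp(x-8.7,-70,19),YAW)
prof(-70,5); measure(22,70)
"
```

```text
shift mm [-13.4  -1.3  45.1] twist -0.0 | tcp [0.5413 0.1209 0.1458] psi 23.5 tilt z [ 0. -0. -1.] q7 -1.6 F [ 0.  -0.1 -0.5] gw 0.0072 t 15.6667
shift mm [-56.7  -1.3  70.2] twist -0.0 | tcp [0.5413 0.1209 0.1458] psi 23.5 tilt z [ 0. -0. -1.] q7 -1.6 F [ 0.  -0.1 -0.5] gw 0.0072 t 15.6667
shift mm [29.9 -1.3 20.1] twist -0.0 | tcp [0.5413 0.1209 0.1458] psi 23.5 tilt z [ 0. -0. -1.] q7 -1.6 F [ 0.  -0.1 -0.5] gw 0.0072 t 15.6667
top face nan []
side face 0.61 [(-58, np.float64(23.9), np.int64(17)), (-40, np.float64(24.0), np.int64(23)), (-20, np.float64(23.4), np.int64(23)), (0, np.float64(23.2), np.int64(18)), (20, np.float64(23.2), np.int64(16)), (38, np.float64(22.3), np.int64(22)), (55, np.float64(155.4), np.int64(16))]
top few 0
side 272 xmin -74.1 p2 -70.4 xmax 47.2 y mid -76.1 width 22.1 z med [13.6 23.  26. ] rect ((-13.405738830566406, -76.06817626953125), (121.30632781982422, 22.02533531188965), 0.14363445341587067)
  return _methods._mean(a, axis=axis, dtype=dtype,
  ret = ret.dtype.type(ret / rcount)
```

drive_tool([
  {"dx":-0.0215,"dy":-0.001,"dz":0.015,"twist":0,"jaw":-1},
  {"dx":-0.0215,"dy":-0.001,"dz":0.031,"twist":0,"jaw":-1},
  {"dx":-0.0185,"dy":-0.001,"dz":0.036,"twist":0,"jaw":-1},
  {"dx":-0.0165,"dy":-0.001,"dz":0.0395,"twist":0,"jaw":-1},
  {"dx":-0.0145,"dy":-0.001,"dz":0.043,"twist":0,"jaw":-1},
  {"dx":-0.0134,"dy":-0.001,"dz":0.045,"twist":0,"jaw":-1},
  {"dx":-0.0125,"dy":-0.001,"dz":0.0465,"twist":0,"jaw":-1},
  {"dx":-0.0125,"dy":-0.001,"dz":0.0465,"twist":0,"jaw":-1},
])

```text
t: 16.53
ee_pos: [0.5276, 0.1164, 0.0993]
tool_rot: [0.001, 0.979, 0.204, -0.003]
ft_force: [-7.3, -2.4, 5.7]
grip_width: 0.0005
grasp_force: 4.8
```

drive_tool([
  {"dx":0.0005,"dy":0,"dz":0.001,"twist":0,"jaw":-1},
  {"dx":0.0005,"dy":0,"dz":0.001,"twist":0,"jaw":-1},
])

```text
t: 16.7
ee_pos: [0.5277, 0.1165, 0.0991]
tool_rot: [0.001, 0.979, 0.204, -0.003]
ft_force: [-10.9, -3.4, 13.6]
grip_width: 0.0005
grasp_force: 8.6
```

```bash
python3 -W ignore -c "
from height import *
for x in (0,-50,50): go(fp(x-8.7,-70,19),YAW)
prof(-72,6)
"
```

```text
shift mm [ 0.8  0.1 -1.6] twist 0.0 | tcp [0.5277 0.1165 0.0991] psi 23.5 tilt z [-0.006 -0.003 -1.   ] q7 -1.62 F [-10.9  -3.4  13.6] gw 0.0005 t 16.7
shift mm [-42.3   0.1  23.7] twist 0.0 | tcp [0.5277 0.1165 0.0991] psi 23.5 tilt z [-0.006 -0.003 -1.   ] q7 -1.62 F [-10.9  -3.4  13.6] gw 0.0005 t 16.7
shift mm [ 44.    0.1 -26.9] twist 0.0 | tcp [0.5277 0.1165 0.0991] psi 23.5 tilt z [-0.006 -0.003 -1.   ] q7 -1.62 F [-10.9  -3.4  13.6] gw 0.0005 t 16.7
top face 0.03 []
side face 0.79 [(-58, np.float64(13.2), np.int64(28)), (-40, np.float64(13.4), np.int64(32)), (-20, np.float64(13.7), np.int64(28)), (0, np.float64(8.4), np.int64(12)), (20, np.float64(119.0), np.int64(14)), (68, np.float64(233.1), np.int64(14))]
```

drive_tool([
  {"dx":-0.005,"dy":0,"dz":-0.0087,"twist":0,"jaw":-1},
  {"dx":-0.024,"dy":0,"dz":0.002,"twist":0,"jaw":-1},
  {"dx":-0.044,"dy":0,"dz":0.0138,"twist":0,"jaw":-1},
  {"dx":-0.042,"dy":0,"dz":0.0173,"twist":0,"jaw":-1},
  {"dx":-0.04,"dy":0,"dz":0.0208,"twist":0,"jaw":-1},
  {"dx":-0.0395,"dy":0,"dz":0.0216,"twist":0,"jaw":-1},
  {"dx":-0.0395,"dy":0,"dz":0.0216,"twist":0,"jaw":-1},
])

```text
t: 17.38
ee_pos: [0.4934, 0.1013, 0.0776]
tool_rot: [0.001, 0.979, 0.204, -0.002]
ft_force: [-7.7, -2.2, 8.8]
grip_width: 0.0004
grasp_force: 6.1
```

drive_tool([
  {"dx":-0.005,"dy":0,"dz":-0.0087,"twist":0,"jaw":-1},
  {"dx":0.03,"dy":0,"dz":-0.029,"twist":0,"jaw":-1},
  {"dx":0.065,"dy":0,"dz":-0.0495,"twist":0,"jaw":-1},
  {"dx":0.0725,"dy":0,"dz":-0.0535,"twist":0,"jaw":-1},
  {"dx":0.0755,"dy":0,"dz":-0.049,"twist":0,"jaw":-1},
  {"dx":0.0775,"dy":0,"dz":-0.0455,"twist":0,"jaw":-1},
  {"dx":0.078,"dy":0,"dz":-0.045,"twist":0,"jaw":-1},
  {"dx":0.078,"dy":0,"dz":-0.045,"twist":0,"jaw":-1},
])

```text
t: 18.05
ee_pos: [0.566, 0.1333, 0.1234]
tool_rot: [-0.0, 0.979, 0.204, 0.001]
ft_force: [-1.2, 0.1, 13.8]
grip_width: 0.0006
grasp_force: 6.2
```

drive_tool([
  {"dx":-0.005,"dy":0,"dz":-0.01,"twist":0,"jaw":-1},
  {"dx":-0.01,"dy":0,"dz":-0.04,"twist":0,"jaw":-1},
  {"dx":-0.01,"dy":0.035,"dz":-0.06,"twist":0,"jaw":-1},
  {"dx":-0.015,"dy":0.07,"dz":-0.07,"twist":0,"jaw":-1},
  {"dx":-0.03,"dy":0.1,"dz":-0.07,"twist":0,"jaw":-1},
  {"dx":-0.05,"dy":0.13,"dz":-0.07,"twist":0,"jaw":-1},
  {"dx":-0.07,"dy":0.16,"dz":-0.07,"twist":0,"jaw":-1},
  {"dx":-0.09,"dy":0.19,"dz":-0.07,"twist":0,"jaw":-1},
])

```text
t: 18.72
ee_pos: [0.5562, -0.0792, 0.1909]
tool_rot: [-0.0, 0.979, 0.204, -0.001]
ft_force: [1.5, -0.0, 0.3]
grip_width: 0.0005
grasp_force: 0.0
```

drive_tool([
  {"dx":-0.02,"dy":0.035,"dz":0,"twist":0,"jaw":-1},
  {"dx":-0.04,"dy":0.07,"dz":0,"twist":0,"jaw":-1},
  {"dx":-0.06,"dy":0.105,"dz":0,"twist":0,"jaw":-1},
  {"dx":-0.06,"dy":0.105,"dz":0,"twist":0,"jaw":-1},
  {"dx":-0.06,"dy":0.105,"dz":0,"twist":0,"jaw":-1},
])

```text
t: 19.13
ee_pos: [0.5428, -0.2007, 0.1907]
tool_rot: [-0.0, 0.98, 0.201, -0.001]
ft_force: [-0.3, 1.3, -0.8]
grip_width: 0.0005
grasp_force: 0.0
```

```bash
python3 -W ignore -c "
from height import *
print('gauge');prof(-70,5); print('trim');prof(70,6)
p,d=robot.capture('side'); a=p[100:230,180:340]
p,d=robot.capture('top'); b=p[150:280,130:290]
cv2.imwrite('pics/s5.png',cv2.convertScaleAbs(cv2.resize(np.hstack([a,b]),None,fx=2.5,fy=2.5,interpolation=cv2.INTER_CUBIC),alpha=1.6))
q=(cloud('top',d)-O)*1000; X=np.stack([q@ex,q@ey,q@n],-1); hsv=cv2.cvtColor(p,cv2.COLOR_BGR2HSV)
for y0 in (-60,60): 
  m=(abs(X[...,2]-14)<4)&(hsv[...,1]>70)&(abs(X[...,0])<85)&(abs(X[...,1]-y0*7/6)<16); print(cv2.minAreaRect(X[m][:,:2].astype(np.float32)))
"
```

```text
gauge
top face 0.01 [(-58, np.float64(14.4), np.int64(20)), (-40, np.float64(14.4), np.int64(20)), (-20, np.float64(14.0), np.int64(22)), (0, np.float64(13.4), np.int64(23)), (20, np.float64(14.9), np.int64(20)), (38, np.float64(14.4), np.int64(25)), (55, np.float64(14.1), np.int64(25)), (68, np.float64(13.8), np.int64(27))]
side face 0.7 [(-58, np.float64(14.2), np.int64(22)), (-40, np.float64(13.8), np.int64(22)), (-20, np.float64(13.9), np.int64(18)), (0, np.float64(14.7), np.int64(19)), (20, np.float64(14.3), np.int64(17)), (38, np.float64(13.1), np.int64(22))]
trim
top face 0.11 [(-58, np.float64(13.6), np.int64(20)), (-40, np.float64(14.2), np.int64(21)), (-20, np.float64(14.2), np.int64(25)), (0, np.float64(14.2), np.int64(31)), (20, np.float64(14.2), np.int64(28)), (38, np.float64(13.4), np.int64(40))]
side face 0.62 [(-58, np.float64(13.5), np.int64(15)), (-40, np.float64(13.5), np.int64(18)), (-20, np.float64(14.9), np.int64(21)), (0, np.float64(13.7), np.int64(22)), (20, np.float64(14.7), np.int64(18)), (38, np.float64(14.2), np.int64(16))]
((2.2544708251953125, -67.94027709960938), (148.75531005859375, 17.817291259765625), 0.26711219549179077)
((-7.922340393066406, 71.60818481445312), (108.76543426513672, 21.02767562866211), 0.035035740584135056)
```

View pics/s5.png

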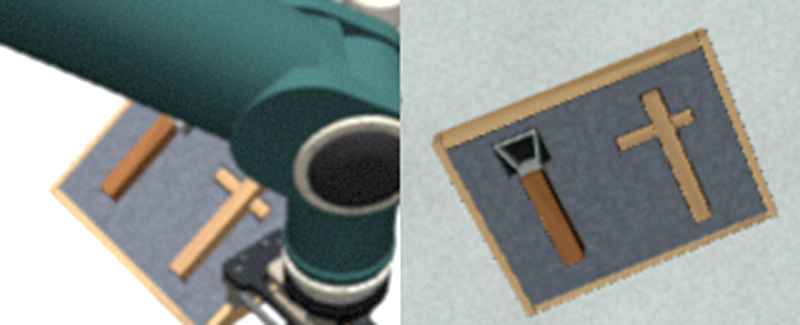

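Both tools lie in their pockets, 14 mm proud along their whole length, and the arm is clear. Handing in.

```bash
python3 -c "
from bench import robot
print(robot.close_job())"
```

```text
the job is handed in; nothing more can be done
None
```

Both tools were pressed home in their own pockets and let go (cameras read about 14 mm proud along the gauge stem and trimmer handle), the pot, bowl and jar were left alone, and the job was handed in at about 19 s with no verdict returned.

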